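# Set the door stay of a drying cabinet

## Robot

A 6-joint arm with a two-finger parallel gripper is mounted at the origin on a cart in front of the work surface, level with it; the furniture and walls round the work are solid. World frame = base frame: x ahead of the robot, y to its left, z up, the work surface at z = 0. Lengths are in m, angles in degrees, forces in N, time in s.
With the tool pointing down it reaches from about 0.325 to 0.875 m from the base axis. Payload 4.4 kg.
Tool frame: the origin (TCP) lies on the centre line of the jaws, within the pads' length; the fingertips stand 25 mm ahead of it and the grasp point (between the pads) lies 6 mm ahead of it; z points along the fingers, y is the line along which they close (so a half turn about z gives the same grasp; the last joint's range is limited). The gripper opens to 85 mm and grips with 20 to 120 N. Pads are 22 mm wide; open, the fingers measure 114 mm over their backs; the gripper's body (76 mm by 85 mm) begins 54 mm behind the grasp point. The pads swing forward as they close: fully open they stand 13 mm farther back than shut.
Start: joints at [58.413, 11.837, 88.321, -0, 79.842, -8.623], TCP at [0.224, 0.529, 0.256] pointing down, gripper open.
Joint ranges: [-156.59, 156.59], [-49.26, 127.26], [12.9, 141.05], [-63.56, 243.56], [4.71, 150.69], [-161.64, 161.64]. Speed limits (degrees/s): [159.86, 159.86, 180, 180, 180, 180].

## Interface

Orientations are given as a 3x3 rotation matrix whose columns are the frame's x, y, z axes.
In Python, from workcell import env gives the robot as it stands.
- The arm moves only by the shell command python3 -m creep 'ROWS' [FORCE]. ROWS is JSON, a list of rows, each a list of 3 entries, a list of its own where there are three numbers: the closure, from 0 (fully open) to 1 (shut), then the shift along the world's x, y, z each as a share of 0.3 m, from -1 to 1, then the turn, a rotation vector about the world's x, y, z each as a share of 90 degrees, from -1 to 1. In form: [[hand, [dx, dy, dz], [rx, ry, rz]], ...]. A call has 1 to 12 rows; each row shifts and turns the commanded pose from where the row before left it; what a row does not reach is not made up. A row lasts 1/10 s, in which the tool goes at most 50 mm and 8.59 degrees, less where a joint would pass 70% of its speed; a pose out of reach is approached as far as the arm can. A call with a number of a shift or a turn outside -1 to 1 is refused whole. A call with a gripper value outside its range is refused whole. The fingers move at their own pace and stop on an object; FORCE is the grip in N (left out, the last holds). Time passes only in rows, so rows that do not move let the fingers close. It gives the time, the measured TCP pose, the force, the opening and the grip force at its end, in the units of the state.
- env.state(): the state, without advancing time (a new reading comes with each control period).
- env.capture(name): name is "scene" or "side" or "wrist"; returns the picture (420x560x3 uint8, blue, green, red); there is no depth.
- env.camera_model(name): a dict with "intrinsics" (3x3 intrinsics, pixels), "R" (3x3) and "t" (3): a world point X has camera coordinates R X + t. Camera axes: x right, y down, z forward; pixel columns grow to the right and rows downward; lengths in m; the calibration is good to about 2 mm. A picture is of the moment at which its call begins: read the wrist's pose just before it. camera_model takes no time and is no camera call; for the wrist camera it gives the pose at the moment of the call.
- env.sign_off(): hands the job in; it is judged then, once.
The state is a dict: "time": time; "joints": joint angles; "joint_velocities": joint speeds; "joint_efforts": joint torques, N m; "tool_pos": TCP position; "eef_rot": TCP orientation; "force": force on the tool from outside, world axes, zero at the start; "moment": the same for the moment, N m; "opening": opening from 0.0 (shut) to 1.0 (fully open); "gripper_force": force on a finger pad.
Only numpy, scipy, OpenCV 4.12 (cv2) and the standard library are available. Lean on these libraries where they do the work, as an engineer would, in place of code of your own. Each camera call takes 0.05 s, during which the arm holds its last target. There are 200 camera calls.

## Task

Air the small drying cabinet: take its stay bar by the black knob, swing it over so that the sprung door comes open, and drop the bar's third hole, counted from the pivot at the door, over the upright peg on the cabinet's top. Be gentle with the peg: rest the bar on it lightly and feel along its slot for the hole rather than forcing the bar down. Leave the bar lying flat with the peg through that hole so that it holds the door open, let go, and do not disturb the things standing about.

Things in the scene. Friction and masses are not known exactly. Their poses are not given: they have to be found in the camera images.
- cabinet: Grey sheet-metal drying cabinet on the desk, 180 mm deep (its x), 160 mm wide (its y), 120 mm high; fixed. Origin: centre of its underside, on the desk. Its own -x is the front with the door, +y the side of the door's hinge, z up. Its yaw varies.
- slot_block: Slotted plate 60x26x4 mm on the cabinet's top, turned as the cabinet. Origin: middle of the slot, level with the cabinet's top. The slot runs along the cabinet's x. In it stands an upright steel peg, 8 mm across, its bevelled tip 22 mm above this origin. The peg is clamped anywhere up to 12 mm either side of the slot's middle, along the slot; where exactly is not reported.
- door_hinge (a point): Point on the door's upright hinge axis (at the cabinet's front +y edge), 120 mm above the desk.
- door (a joint): Door of the cabinet: 0 = shut, grows as it opens towards the robot, 1.4 rad at most. A light spring always pulls it shut (about 0.12 N m when shut, 0.3 N m at 0.65 rad).
- pivot (a point): Point on the upright pivot axis by which the stay bar is carried on the door's top edge, 110 mm from the hinge axis; at the bar's underside, 126 mm above the desk (6 mm above the cabinet's top). From it the bar points back over the cabinet's top; it swings freely to either side about this axis and also lifts about it.
- stay (a joint): Lift of the bar: 0 = lying flat, 6 mm above the cabinet's top, its lower stop; grows as the knob end is lifted, 0.9 rad at most. With the third hole's part of the bar resting on the peg's tip it reads about 0.12 rad. It falls by its own weight (about 120 g).
- hole_3 (a point): Centre of the third hole of the steel stay bar, at the bar's underside. The bar is 24 mm wide and 6 mm thick; its four like holes, 10 mm across, lie on its centre line at 70, 100, 130 and 160 mm from the pivot; this is the one at 130 mm.
- knob (a point): The black upright knob on the bar's free end, a cylinder 16 mm across and 31 mm tall that stands on the bar, 190 mm from the pivot; this point lies on its axis 16 mm above the bar's top and 22 mm above its underside. x axis: along the bar, away from the pivot; z: along the knob.
- dropper: Brown dropper bottle, 33 mm across, 102 mm tall, standing loose behind the cabinet. Origin: centre of its underside.
- pot: Orange pot with a black lid, 47 mm across, 41 mm tall, loose to the right of the cabinet's front. Origin: centre of its underside.
- spool: Blue spool of solder, 55 x 98 x 28 mm, loose in front of the laptop. Origin: centre of its underside.

How it is judged (in metres and radians):
On the way, in this order (a step that is already met when the one before it is completed fails the run):
1. the bar's knob end is lifted clear of the peg's height (value of joint stay above 0.08 rad), for 0.1 s.
2. the bar lies flat with the peg through its third hole (value of joint stay below 0.03 rad and horizontal distance between hole_3 and slot_block below 0.0155 m), for 0.2 s.
At the end, for the whole second after the job is handed in: The bar lies flat (lift under 0.03 rad) with its third hole over the peg (hole centre within 15.5 mm of the slot's middle, the peg standing in the slot and through that hole), and the door is held still and open (0.45 to 0.85 rad) (all of step 2 and value of joint door between 0.45 and 0.85 rad and velocity of joint door between -0.05 and 0.05 rad/s); the robot touches nothing.
It fails at once if the bar is forced on the peg or slotted block (contact above 25 N) (contact force between stay and slot_block above 25 N).
It fails at once if the robot hits the slotted block or peg (above 15 N) (contact force between any of the arm, the fingers and slot_block above 15 N).
It fails at once if a bystander is pushed more than 20 mm (distance of any of dropper, pot, spool from where it was at the start of the episode above 0.02 m).
It also fails if it takes over 72 s, if anything falls off the work surface, if the arm or the gripper's body presses on something with over 40 N, if the wrist force passes 120 N, or if a joint passes its speed limit or range.

## Working session

There is one attempt and no reset: what is moved stays moved. The work goes in short steps, Python scripts to look and compute and a shell command to move; the robot and the scene stay as the last step left them, time stands still between calls to the robot, and variables do not carry over. Pictures are saved under pics/ and viewed, at most 10 in all, crops included, and the job is handed in when it is done.

```bash
ls; mkdir -p pics; python3 - <<'E'
from workcell import env
import cv2,numpy as np
s=env.state();print(s)
for n in("scene","side"):
    im=env.capture(n);cv2.imwrite(f"pics/{n}0.png",im)
    m=env.camera_model(n);print(n,m)
a=cv2.imread("pics/scene0.png");b=cv2.imread("pics/side0.png")
E
```

```text
pics
{'time': 0.0, 'joints': array([ 5.84128876e+01,  1.18851992e+01,  8.84063711e+01,  3.19218134e-04,
        7.98423909e+01, -8.62292863e+00]), 'joint_velocities': array([ 0.02028995,  0.01143447,  0.05185987, -0.07989522,  0.04429789,
        0.03430458]), 'joint_efforts': array([-2.82816354e-04, -3.83028710e+01, -2.91601270e+01, -2.77171939e-04,
        1.06351578e-02,  7.38817135e-06]), 'tool_pos': array([0.22396848, 0.52881058, 0.25510328]), 'eef_rot': array([[-9.20748319e-01,  3.90155125e-01, -1.22933608e-03],
       [ 3.90156899e-01,  9.20746240e-01, -1.98879484e-03],
       [ 3.55968071e-04, -2.31081346e-03, -9.99997267e-01]]), 'force': array([ 0.69461977, -0.19837115,  0.54220388]), 'moment': array([ 0.00461628,  0.02101164, -0.06128158]), 'gripper_force': 0.0, 'opening': 0.9962770296163325}
scene {'intrinsics': array([[528.95160984,   0.        , 271.02637318],
       [  0.        , 528.95160984, 213.89733361],
       [  0.        ,   0.        ,   1.        ]]), 'R': array([[ 0.59123874, -0.80649091, -0.00302878],
       [-0.62245892, -0.45393044, -0.63756729],
       [ 0.51281737,  0.37883977, -0.77038872]]), 't': array([-0.56734134,  0.2609896 ,  1.04356206])}
side {'intrinsics': array([[486.22908512,   0.        , 278.37902243],
       [  0.        , 486.22908512, 210.24879918],
       [  0.        ,   0.        ,   1.        ]]), 'R': array([[-0.85606396, -0.51676336, -0.01049446],
       [-0.31768592,  0.54207365, -0.77796646],
       [ 0.40771333, -0.66265511, -0.62821815]]), 't': array([0.30409912, 0.43989527, 0.61274658])}
```

View pics/scene0.png

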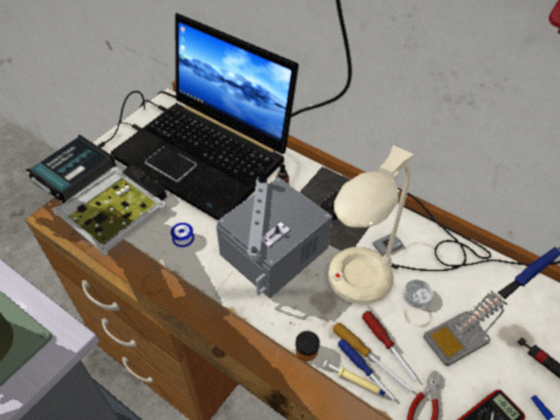

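View pics/side0.png

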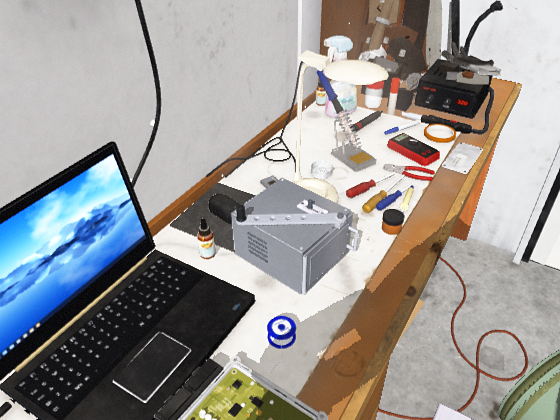

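Scene view: cabinet near (275,235), bar from about (255,250) up to (263,183), white slot plate near (277,233). Side view: knob near (240,212), pivot near (352,213), slot plate near (320,207). I'll zoom in on both.

```bash
python3 - <<'E'
import cv2,numpy as np
a=cv2.imread("pics/scene0.png")[160:310,200:350];b=cv2.imread("pics/side0.png")[165:305,225:375]
f=lambda i:cv2.resize(i,(400,int(400*i.shape[0]/i.shape[1])),interpolation=cv2.INTER_CUBIC)
a=f(a);b=f(b);b=cv2.copyMakeBorder(b,0,a.shape[0]-b.shape[0],0,0,0)
cv2.imwrite("pics/crop0.png",np.hstack([a,b]))
E
```

```text
(no output)
```

View pics/crop0.png

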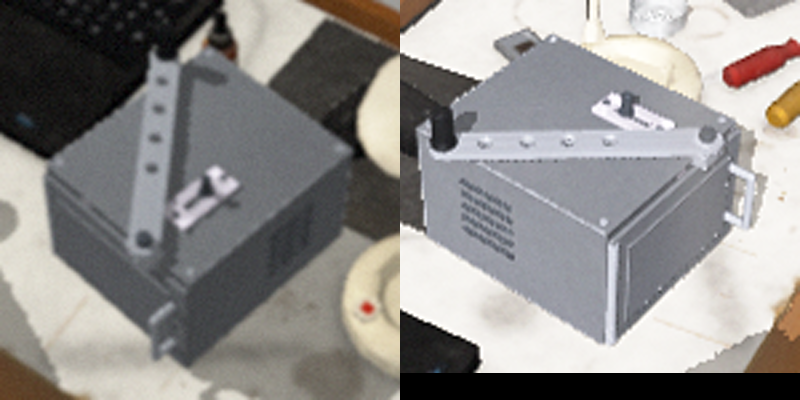

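Crops: hinge corner at scene (218,225.6) / side (302.6,252); handle corner scene (270.5,269.5) / side (350.6,212). The knob, slot plate and pivot screw are all clear. Next I'll cast rays.

```bash
cat > h.py <<'E'
import numpy as np
from workcell import env
def ray(n,uv,m=None):
    m=m or env.camera_model(n);R=np.array(m["R"]);t=np.array(m["t"])
    d=R.T@np.linalg.inv(m["intrinsics"])@np.array([*uv,1.]);return -R.T@t,d/np.linalg.norm(d)
def plane(n,uv,z,m=None):
    c,d=ray(n,uv,m);return c+d*(z-c[2])/d[2]
def tri(rays):
    A=sum(np.eye(3)-np.outer(d,d) for c,d in rays);b=sum((np.eye(3)-np.outer(d,d))@c for c,d in rays);return np.linalg.solve(A,b)
def proj(n,X,m=None):
    m=m or env.camera_model(n);p=np.array(m["R"])@X+m["t"];p=np.array(m["intrinsics"])@p;return p[:2]/p[2]
E
python3 - <<'E'
from h import *
np.set_printoptions(precision=4,suppress=True)
S=lambda x,y:(200+x/2.667,160+y/2.667)
D=lambda x,y:(225+(x-400)/2.667,165+y/2.667)
P=dict(hinge=((48,175),(607,232),.12),handle=((188,292),(735,125),.12),br=((350,150),(555,38),.12),bl=((205,50),(430,130),.12),
pivot=((145,240),(707,133),.134),slot=((205,198),(633,111),.124),knobtop=((165,48),(440,110),.163),
h1=((152,168),(609,141),.132),h4=((161,81),(485,143),.132))
for k,(a,b,z) in P.items():
    print(k,plane("scene",S(*a),z),plane("side",D(*b),z),tri([ray("scene",S(*a)),ray("side",D(*b))]))
E
```

```text
hinge [ 0.4386 -0.2479  0.12  ] [ 0.4467 -0.2385  0.12  ] [ 0.4462 -0.2432  0.1132]
handle [ 0.4155 -0.398   0.12  ] [ 0.42   -0.3872  0.12  ] [ 0.4214 -0.3949  0.1126]
br [ 0.5961 -0.4217  0.12  ] [ 0.5928 -0.4159  0.12  ] [ 0.5968 -0.4208  0.1168]
bl [ 0.6163 -0.2681  0.12  ] [ 0.6128 -0.2674  0.12  ] [ 0.6147 -0.2684  0.1198]
pivot [ 0.426  -0.3516  0.134 ] [ 0.4274 -0.3523  0.134 ] [ 0.4266 -0.3516  0.1343]
slot [ 0.4891 -0.3599  0.124 ] [ 0.4911 -0.3592  0.124 ] [ 0.4905 -0.3594  0.1233]
knobtop [ 0.5664 -0.265   0.163 ] [ 0.5869 -0.2475  0.163 ] [ 0.5859 -0.2549  0.1508]
h1 [ 0.4836 -0.3142  0.132 ] [ 0.4852 -0.3107  0.132 ] [ 0.4858 -0.3129  0.1297]
h4 [ 0.5588 -0.2662  0.132 ] [ 0.561  -0.2637  0.132 ] [ 0.5611 -0.2649  0.1302]
```

```bash
python3 - <<'E'
from h import *
np.set_printoptions(precision=4,suppress=True)
S=lambda x,y:(200+x/2.667,160+y/2.667)
D=lambda x,y:(225+(x-400)/2.667,165+y/2.667)
T=lambda a,b:tri([ray("scene",a),ray("side",b)])
print("peg",T(S(207,177),D(627,95)),plane("scene",S(207,177),.142),plane("side",D(627,95),.142))
print("lamp head",T((365,198),(357,70)),"lamp stem top",T((400,155),(308,55)),"base",plane("scene",(360,272),.02))
print("screen",T((298,65),(118,143)),T((284,150),(152,250)),"TL",plane("scene",(176,15),.2))
print("spool",plane("scene",(181,233),.02),"pot",plane("scene",(307,345),.03),"dropper",T((283,167),(206,222)))
print("tcp px",proj("scene",env.state()["tool_pos"]),proj("side",env.state()["tool_pos"]))
E
```

```text
peg [ 0.4957 -0.3566  0.1395] [ 0.4947 -0.3576  0.142 ] [ 0.4937 -0.3534  0.142 ]
lamp head [ 0.4906 -0.528   0.3466] lamp stem top [ 0.6003 -0.5302  0.3548] base [ 0.5763 -0.5163  0.02  ]
screen [ 0.8105 -0.1842  0.268 ] [ 0.7758 -0.1732  0.0249] TL [0.8917 0.2724 0.2   ]
spool [ 0.429  -0.1366  0.02  ] pot [ 0.3658 -0.5207  0.03  ] dropper [ 0.6744 -0.2428  0.0918]
tcp px [-121.3901   85.8913] [-133.3362 1359.5474]
```

```bash
R='[0,[0.06,-0.13,0.008],[0,0,-0.069]]'; python3 -m creep '[[0,[0.06,-0.13,0.008],[0,0,-0.069]],[0,[0.06,-0.13,0.008],[0,0,-0.069]],[0,[0.06,-0.13,0.008],[0,0,-0.069]],[0,[0.06,-0.13,0.008],[0,0,-0.069]],[0,[0.06,-0.13,0.008],[0,0,-0.069]],[0,[0.06,-0.13,0.008],[0,0,-0.069]],[0,[0.06,-0.13,0.008],[0,0,-0.069]],[0,[0.06,-0.13,0.008],[0,0,-0.069]],[0,[0.06,-0.13,0.008],[0,0,-0.069]],[0,[0.06,-0.13,0.008],[0,0,-0.069]]]' 40
python3 -m creep '[[0,[0.06,-0.13,0.008],[0,0,-0.069]],[0,[0.06,-0.13,0.008],[0,0,-0.069]],[0,[0.06,-0.13,0.008],[0,0,-0.069]],[0,[0.06,-0.13,0.008],[0,0,-0.069]],[0,[0.06,-0.13,0.008],[0,0,-0.069]],[0,[0.06,-0.13,0.008],[0,0,-0.069]],[0,[0.06,-0.13,0.008],[0,0,-0.069]],[0,[0.06,-0.13,0.008],[0,0,-0.069]],[0,[0.06,-0.13,0.008],[0,0,-0.069]],[0,[0.06,-0.13,0.008],[0,0,-0.069]],[0,[0,0,0],[0,0,0]],[0,[0,0,0],[0,0,0]]]'
python3 - <<'E'
from h import *
import cv2,pickle
s=env.state();m=env.camera_model("wrist");im=env.capture("wrist")
cv2.imwrite("pics/w1.png",im);pickle.dump(m,open("w1.pkl","wb"))
print(s["tool_pos"],np.degrees(np.arctan2(s["eef_rot"][1,1],s["eef_rot"][0,1])),s["eef_rot"][:,2],s["force"],s["joints"])
for n,X in dict(knob=[.587,-.2495,.163],piv=[.427,-.352,.134],slot=[.490,-.3595,.124],peg=[.4945,-.356,.142]).items(): print(n,proj("wrist",X,m))
E
```

```text
time: 1.1
tool_pos: [0.4044, 0.1378, 0.2801]
eef_rot: [[-0.082, 0.997, -0.0], [0.997, 0.082, 0.0], [0.0, -0.0, -1.0]]
force: [1.2, 0.4, 0.8]
opening: 1.002
gripper_force: 0.0
time: 2.3
tool_pos: [0.584, -0.2512, 0.3029]
eef_rot: [[0.841, 0.541, -0.002], [0.541, -0.841, 0.002], [-0.001, -0.003, -1.0]]
force: [0.2, 0.9, 0.2]
opening: 0.999
gripper_force: 0.0
[ 0.58396523 -0.25115523  0.30287876] -57.21494137052464 [-0.00208657  0.00174836 -0.99999629] [0.17356297 0.9294741  0.20550094] [-3.10764174e+01  1.75511346e+01  7.57416997e+01  2.41225078e-02
  8.68612677e+01  2.61371106e+01]
knob [288.2005321  198.37044803]
piv [287.07218207 367.30992128]
slot [327.30467321 321.04965316]
peg [329.08807698 327.84849518]
```

View pics/w1.png

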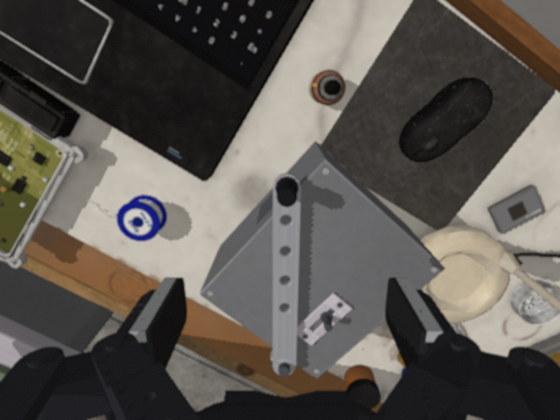

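The wrist view shows the knob top near (288,186), holes near (285,220/250/280/307), the pivot near (284,368) and the slot plate near (326,319). I'll enlarge the bar and slot area.

```bash
python3 - <<'E'
import cv2
a=cv2.imread("pics/w1.png")
c=cv2.resize(a[275:385,255:375],(660,605),interpolation=cv2.INTER_CUBIC)[:600]
cv2.imwrite("pics/w1c.png",c)
g=cv2.cvtColor(a,cv2.COLOR_BGR2GRAY)
w=(g>185).astype("uint8");w[:285]=0;w[355:]=0;w[:,:298]=0;w[:,357:]=0
n,l,st,ce=cv2.connectedComponentsWithStats(w);i=1+st[1:,4].argmax()
import numpy as np
ys,xs=np.where(l==i);print(st[i],cv2.minAreaRect(np.c_[xs,ys].astype("float32")))
k=(g<35).astype("uint8");k[:170]=0;k[215:]=0;k[:,:270]=0;k[:,310:]=0
ys,xs=np.where(k);print("knob",xs.mean(),ys.mean(),xs.min(),xs.max(),ys.min(),ys.max())
E
```

```text
[348 347   9   8  22] ((353.0, 351.5), (3.5355336666107178, 10.60660171508789), 45.0)
knob 286.6505747126437 190.97011494252874 277 296 178 205
```

View pics/w1c.png

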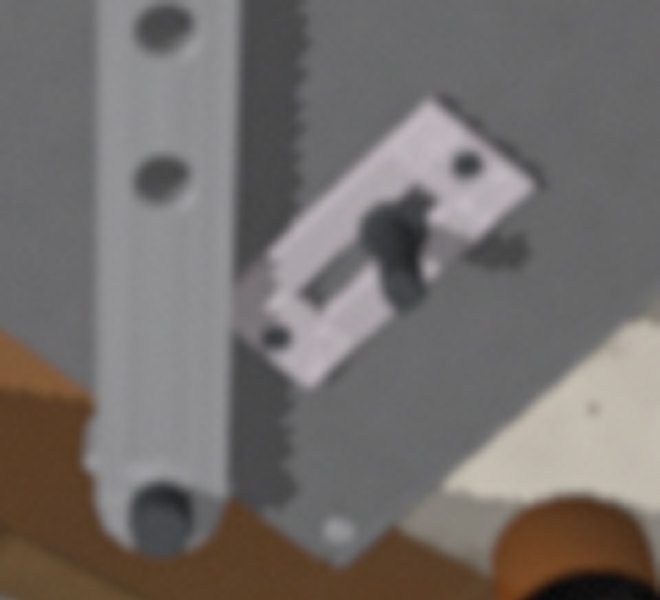

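Crop: screws at (466,163) and (276,337), peg tip near (405,295), peg base near (388,235), pivot screw top near (160,515), holes 1 and 2 near (160,180) and (164,28).

```bash
python3 - <<'E'
from h import *
import pickle
np.set_printoptions(precision=4,suppress=True)
m=pickle.load(open("w1.pkl","rb"))
C=lambda x,y:(255+x/5.5,275+y/5.5)
W=lambda uv,z:plane("wrist",uv,z,m)
s1,s2=W(C(466,163),.124),W(C(276,337),.124)
print("slotmid",(s1+s2)/2,s1-s2,"slot ends mid",(W(C(315,292),.124)+W(C(430,195),.124))/2)
print("plate diag",W(C(430,98),.124),W(C(310,388),.124), W(C(537,185),.124))
print("peg",W(C(405,290),.142),"base",W(C(385,225),.124))
print("pivot",W(C(160,505),.134),"h1",W(C(160,180),.132),"h2",W(C(164,28),.132),"h4",W((285,220),.132))
print("knobtop",W((287.5,190),.163))
print("proj peg base/tip",[(np.array(proj("wrist",[.4945,-.356,z],m))-[255,275])*5.5 for z in(.124,.142)])
E
```

```text
slotmid [ 0.4875 -0.3549  0.124 ] [ 0.0499 -0.0076  0.    ] slot ends mid [ 0.4891 -0.3544  0.124 ]
plate diag [ 0.5199 -0.3455  0.124 ] [ 0.4564 -0.3629  0.124 ] [ 0.5156 -0.3722  0.124 ]
peg [ 0.4944 -0.3556  0.142 ] base [ 0.4937 -0.3541  0.124 ]
pivot [ 0.4259 -0.3491  0.134 ] h1 [ 0.4842 -0.3116  0.132 ] h2 [ 0.5101 -0.2958  0.132 ] h4 [ 0.5608 -0.2633  0.132 ]
knobtop [ 0.5923 -0.2454  0.163 ]
proj peg base/tip [array([396.1124, 226.9725]), array([407.4844, 290.6667])]
```

```bash
python3 -m creep '[[0,[0.0093,0.005,-0.08],[0,0,0]],[0,[0,0,-0.1],[0,0,0]],[0,[0,0,-0.1],[0,0,0]],[0,[0,0,-0.1],[0,0,0]],[0.4,[0,0,-0.083],[0,0,0]],[0.6,[0,0,0],[0,0,0]]]' 40
python3 -m creep '[[0.8,[0,0,0],[0,0,0]],[0.9,[0,0,0],[0,0,0]],[1,[0,0,0],[0,0,0]],[1,[0,0,0],[0,0,0]],[1,[0,0,0],[0,0,0]],[1,[0,0,0],[0,0,0]]]' 40
python3 - <<'E'
from h import *
import cv2
cv2.imwrite("pics/side1.png",cv2.resize(env.capture("side")[110:310,180:440],(780,600),interpolation=cv2.INTER_CUBIC))
E
```

```text
time: 2.95
tool_pos: [0.5838, -0.2455, 0.1608]
eef_rot: [[0.839, 0.544, -0.009], [0.544, -0.839, 0.005], [-0.004, -0.009, -1.0]]
force: [-0.3, 0.3, 0.2]
opening: 0.696
gripper_force: 0.0
time: 3.55
tool_pos: [0.5879, -0.2493, 0.1664]
eef_rot: [[0.84, 0.542, 0.002], [0.542, -0.84, -0.001], [0.001, 0.002, -1.0]]
force: [0.9, 0.4, 2.3]
opening: 0.168
gripper_force: 39.2
```

View pics/side1.png

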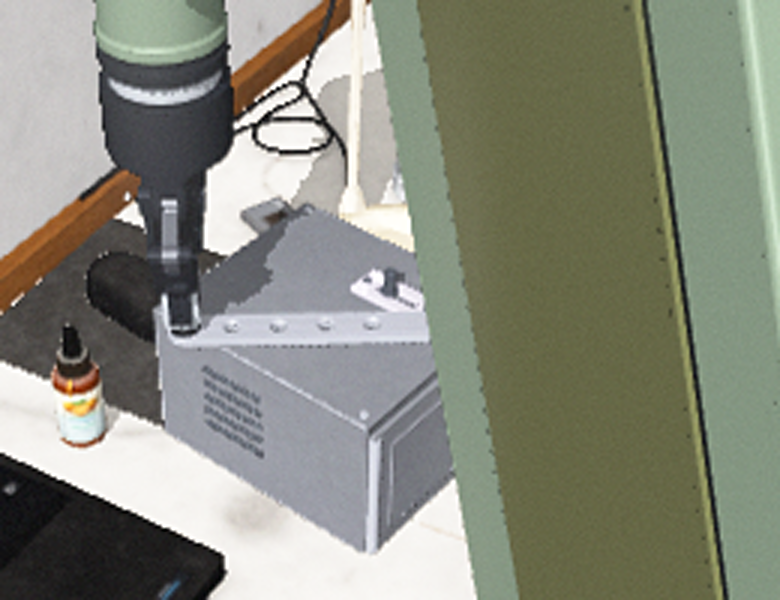

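```bash
cat > plan.py <<'E'
from h import *
from scipy.spatial.transform import Rotation as Ro
from scipy.optimize import brentq
YAW=np.radians(-8.7);cx=np.array([np.cos(YAW),np.sin(YAW)]);cy=np.array([-cx[1],cx[0]])
P0=np.array([.4272,-.3512]);H=P0+.11*cy
A=.0404
def piv(th): return H+.11*(-np.sin(th)*cx-np.cos(th)*cy)
def pose(th,ph,l,r=.19,a=A):
    R=Ro.from_euler("z",ph)*Ro.from_euler("y",-l)
    return np.array([*piv(th),.126])+R.apply([r,0,a]),R*Ro.from_matrix(np.diag([1,-1,-1.]))
def solve(peg,d=.13,l=0):
    "door angle, bar yaw that put the point at d over peg"
    th=brentq(lambda t:np.linalg.norm(peg-piv(t))-d*np.cos(l),0.05,1.2);v=peg-piv(th);return th,np.arctan2(v[1],v[0])
def rows(ps):
    acc=np.zeros(3);p0,R0=ps[0]
    for p,R in ps[1:]:
        d=np.round((p-p0)/.3-acc,3);acc+=d
        t=(R*R0.inv()).as_rotvec(degrees=True)/90;R0=R
        print("[1,%s,%s]"%(np.round(d,3).tolist(),np.round(t,3).tolist()),end=",")
    print()
E
python3 - <<'E'
from plan import *
s=env.state();p=s["tool_pos"];print(p,s["force"])
ph0=np.arctan2(*(p[:2]-P0)[::-1]);print("r,ph0",np.linalg.norm(p[:2]-P0),np.degrees(ph0),"H",H)
for peg in([.4945,-.3555],[.4885,-.3565]): th,ph=solve(np.array(peg));print(th,np.degrees(ph),pose(th,ph,0)[0])
th,ph=solve(np.array([.4945,-.3555]),l=.22)
n=5;rows([pose(0,ph0,.24*i/n) for i in range(n+1)])
n=20;rows([pose(th*i/n,ph0+(ph-ph0)*i/n,.24) for i in range(n+1)])
print(pose(0,ph0,.24)[0],pose(th,ph,.24)[0])
E
```

```text
[ 0.58769567 -0.24923115  0.16615743] [1.30851845 0.65132954 1.26273585]
r,ph0 0.1901486456696028 32.42930909197585 H [ 0.44383869 -0.24246567]
0.6003375967355047 -14.574167314843487 [ 0.55256936 -0.37059798  0.1664    ]
0.6574704504502356 -17.058332354124314 [ 0.5458604  -0.37410071  0.1664    ]
[1,[-0.006, -0.004, 0.03],[0.016, -0.026, 0.0]],[1,[-0.007, -0.004, 0.03],[0.016, -0.026, 0.0]],[1,[-0.009, -0.006, 0.029],[0.016, -0.026, 0.0]],[1,[-0.01, -0.006, 0.029],[0.016, -0.026, -0.0]],[1,[-0.01, -0.007, 0.029],[0.016, -0.026, 0.0]],
[1,[0.002, -0.018, 0.0],[-0.0, 0.0, -0.026]],[1,[0.001, -0.019, 0.0],[0.0, 0.0, -0.026]],[1,[0.001, -0.019, 0.0],[0.0, -0.0, -0.026]],[1,[-0.001, -0.019, 0.0],[0.0, 0.0, -0.026]],[1,[-0.001, -0.019, 0.0],[-0.0, -0.0, -0.026]],[1,[-0.002, -0.019, 0.0],[0.0, 0.0, -0.026]],[1,[-0.003, -0.019, 0.0],[-0.0, 0.0, -0.026]],[1,[-0.003, -0.019, 0.0],[-0.0, -0.0, -0.026]],[1,[-0.005, -0.019, 0.0],[-0.0, 0.0, -0.026]],[1,[-0.005, -0.018, 0.0],[0.0, 0.0, -0.026]],[1,[-0.006, -0.019, 0.0],[-0.0, 0.0, -0.026]],[1,[-0.007, -0.019, 0.0],[0.0, -0.0, -0.026]],[1,[-0.008, -0.018, 0.0],[0.0, 0.0, -0.026]],[1,[-0.008, -0.018, 0.0],[0.0, 0.0, -0.026]],[1,[-0.009, -0.018, 0.0],[0.0, 0.0, -0.026]],[1,[-0.01, -0.018, 0.0],[0.0, 0.0, -0.026]],[1,[-0.011, -0.018, 0.0],[0.0, 0.0, -0.026]],[1,[-0.012, -0.017, 0.0],[0.0, 0.0, -0.026]],[1,[-0.012, -0.016, 0.0],[-0.0, 0.0, -0.026]],[1,[-0.013, -0.016, 0.0],[0.0, 0.0, -0.026]],
[ 0.57486807 -0.257381    0.21040555] [ 0.54118998 -0.36699572  0.21040555]
```

```bash
python3 -m creep '[[1,[-0.006,-0.004,0.03],[0.016,-0.026,0]],[1,[-0.007,-0.004,0.03],[0.016,-0.026,0]],[1,[-0.009,-0.006,0.029],[0.016,-0.026,0]],[1,[-0.01,-0.006,0.029],[0.016,-0.026,0]],[1,[-0.01,-0.007,0.029],[0.016,-0.026,0]],[1,[0,0,0],[0,0,0]],[1,[0,0,0],[0,0,0]]]'
python3 -m creep '[[1,[0.002,-0.018,0],[0,0,-0.026]],[1,[0.001,-0.019,0],[0,0,-0.026]],[1,[0.001,-0.019,0],[0,0,-0.026]],[1,[-0.001,-0.019,0],[0,0,-0.026]],[1,[-0.001,-0.019,0],[0,0,-0.026]],[1,[-0.002,-0.019,0],[0,0,-0.026]],[1,[-0.003,-0.019,0],[0,0,-0.026]],[1,[-0.003,-0.019,0],[0,0,-0.026]],[1,[0,0,0],[0,0,0]]]'
```

```text
time: 4.3
tool_pos: [0.5743, -0.2573, 0.2092]
eef_rot: [[0.816, 0.541, 0.201], [0.527, -0.841, 0.124], [0.237, 0.005, -0.972]]
force: [1.7, -0.2, -0.5]
opening: 0.166
gripper_force: 39.0
time: 5.2
tool_pos: [0.5731, -0.3024, 0.2089]
eef_rot: [[0.942, 0.244, 0.231], [0.238, -0.97, 0.053], [0.237, 0.005, -0.972]]
force: [2.0, 0.7, -0.1]
opening: 0.169
gripper_force: 39.0
```

```bash
python3 -m creep '[[1,[-0.005,-0.019,0],[0,0,-0.026]],[1,[-0.005,-0.018,0],[0,0,-0.026]],[1,[-0.006,-0.019,0],[0,0,-0.026]],[1,[-0.007,-0.019,0],[0,0,-0.026]],[1,[-0.008,-0.018,0],[0,0,-0.026]],[1,[-0.008,-0.018,0],[0,0,-0.026]],[1,[-0.009,-0.018,0],[0,0,-0.026]],[1,[-0.01,-0.018,0],[0,0,-0.026]],[1,[-0.011,-0.018,0],[0,0,-0.026]],[1,[-0.012,-0.017,0],[0,0,-0.026]],[1,[-0.012,-0.016,0],[0,0,-0.026]],[1,[-0.013,-0.016,0],[0,0,-0.026]]]'
python3 -m creep '[[1,[0,0,0],[0,0,0]],[1,[0,0,0],[0,0,0]]]'
python3 - <<'E'
from h import *
import cv2,pickle
s=env.state();m=env.camera_model("wrist");im=env.capture("wrist")
pickle.dump(m,open("w2.pkl","wb"));cv2.imwrite("pics/w2.png",im);a=env.capture("scene");cv2.imwrite("pics/scene2.png",a)
cv2.imwrite("pics/c2.png",np.hstack([cv2.resize(a[160:310,200:350],(400,400)),cv2.resize(im,(533,400))[:,66:466]]))
print(s["tool_pos"],s["force"],s["time"])
E
```

```text
time: 6.4
tool_pos: [0.5416, -0.367, 0.2096]
eef_rot: [[0.943, -0.242, 0.23], [-0.233, -0.97, -0.064], [0.238, 0.007, -0.971]]
force: [2.1, -2.8, 0.6]
opening: 0.166
gripper_force: 39.0
time: 6.6
tool_pos: [0.5414, -0.3666, 0.2095]
eef_rot: [[0.943, -0.24, 0.23], [-0.232, -0.971, -0.063], [0.238, 0.006, -0.971]]
force: [2.6, -1.9, 0.1]
opening: 0.166
gripper_force: 39.0
[ 0.54144827 -0.36663335  0.20950174] [ 2.58462557 -1.9378915   0.09259465] 6.6
```

View pics/c2.png

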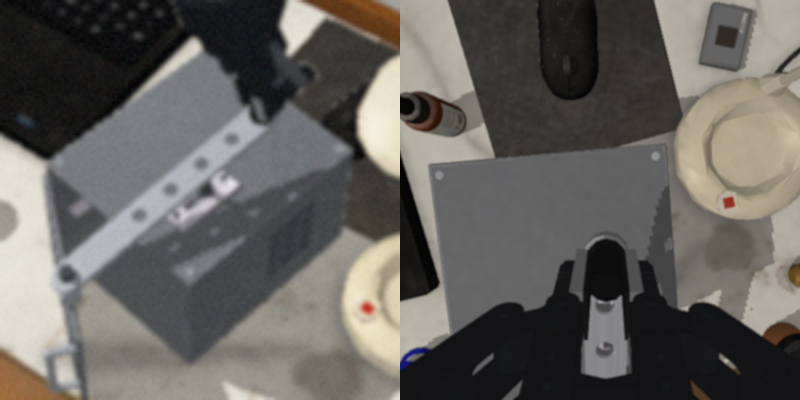

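The door is open and the bar, lifted, runs over the slot plate (pivot near (68,270) in the left crop). Next: lower to just above the tip.

```bash
python3 - <<'E'
from plan import *
peg=np.array([.4945,-.3555])
def P(l): th,ph=solve(peg,l=l);return pose(th,ph,l)
L=[.236,.215,.195,.175,.155,.14]
th,ph=solve(peg,l=.22)
rows([pose(th,ph,.236)]+[P(l) for l in L[1:]])
rows([P(l) for l in (.14,.13,.12,.11,.10,.09,.08,.06,.04,.02,.0)])
for l in (.14,.12,.11,0): print(l,P(l)[0],solve(peg,l=l))
E
```

```text
[1,[0.005, -0.001, -0.012],[0.003, 0.013, -0.0]],[1,[0.003, -0.002, -0.012],[0.003, 0.012, -0.001]],[1,[0.004, -0.001, -0.012],[0.003, 0.012, -0.001]],[1,[0.003, -0.001, -0.012],[0.003, 0.012, -0.001]],[1,[0.002, -0.001, -0.009],[0.002, 0.009, -0.001]],
[1,[0.002, -0.001, -0.006],[0.002, 0.006, -0.0]],[1,[0.001, -0.0, -0.006],[0.002, 0.006, -0.0]],[1,[0.002, -0.001, -0.006],[0.002, 0.006, -0.0]],[1,[0.001, -0.0, -0.007],[0.002, 0.006, -0.0]],[1,[0.001, -0.0, -0.006],[0.002, 0.006, -0.0]],[1,[0.002, -0.001, -0.006],[0.002, 0.006, -0.0]],[1,[0.003, -0.001, -0.012],[0.003, 0.012, -0.0]],[1,[0.002, -0.001, -0.013],[0.003, 0.012, -0.0]],[1,[0.003, -0.0, -0.012],[0.003, 0.012, -0.0]],[1,[0.003, -0.001, -0.013],[0.003, 0.012, -0.0]],
0.14 [ 0.54661597 -0.36875598  0.19251792] (0.5872052345963941, np.float64(-0.24907360115032404))
0.12 [ 0.54752426 -0.36906596  0.18885479] (0.5906797603884386, np.float64(-0.2504717280009567))
0.11 [ 0.54797128 -0.36921565  0.1870137 ] (0.5922187655405964, np.float64(-0.2510915789683513))
0 [ 0.55256936 -0.37059798  0.1664    ] (0.6003375967355047, np.float64(-0.2543672053805599))
```

```bash
python3 -m creep '[[1,[0.005,-0.001,-0.012],[0.003,0.013,0]],[1,[0.003,-0.002,-0.012],[0.003,0.012,-0.001]],[1,[0.004,-0.001,-0.012],[0.003,0.012,-0.001]],[1,[0.003,-0.001,-0.012],[0.003,0.012,-0.001]],[1,[0.002,-0.001,-0.009],[0.002,0.009,-0.001]],[1,[0,0,0],[0,0,0]],[1,[0,0,0],[0,0,0]],[1,[0,0,0],[0,0,0]]]'
python3 - <<'E'
from h import *
import cv2
a=env.capture("scene");b=env.capture("side");cv2.imwrite("pics/scene3.png",a);cv2.imwrite("pics/side3.png",b);print(env.state()["tool_pos"],env.state()["force"])
cv2.imwrite("pics/c3.png",np.hstack([cv2.resize(a[190:275,240:325],(400,400),interpolation=2),cv2.resize(b[165:250,265:350],(400,400),interpolation=2)]))
E
```

```text
time: 7.5
tool_pos: [0.546, -0.3684, 0.1924]
eef_rot: [[0.959, -0.248, 0.14], [-0.244, -0.969, -0.042], [0.146, 0.006, -0.989]]
force: [3.5, -1.5, 0.6]
opening: 0.166
gripper_force: 39.0
[ 0.54592937 -0.36843162  0.19250545] [ 3.34428082 -1.44183685  0.85754282]
```

View pics/c3.png

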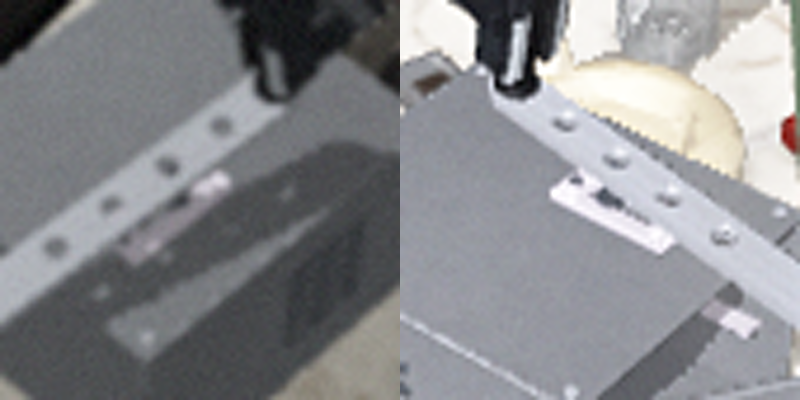

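Side crop: hole 3 near (615,158), with the peg base just below it near (610,200). That fits, so I'll feel downwards.

```bash
python3 -m creep '[[1,[0.003,-0.001,-0.006],[0.002,0.006,0]],[1,[0.001,0,-0.006],[0.002,0.006,0]],[1,[0,0,0],[0,0,0]],[1,[0,0,0],[0,0,0]]]'
python3 -m creep '[[1,[0.002,-0.001,-0.006],[0.002,0.006,0]],[1,[0,0,0],[0,0,0]],[1,[0,0,0],[0,0,0]]]'
python3 -m creep '[[1,[0.001,0,-0.006],[0.002,0.006,0]],[1,[0,0,0],[0,0,0]],[1,[0,0,0],[0,0,0]]]'
```

```text
time: 8.0
tool_pos: [0.5477, -0.3691, 0.1889]
eef_rot: [[0.961, -0.247, 0.122], [-0.245, -0.969, -0.036], [0.127, 0.005, -0.992]]
force: [3.8, -3.0, -0.8]
opening: 0.163
gripper_force: 39.1
time: 8.3
tool_pos: [0.5482, -0.3693, 0.1871]
eef_rot: [[0.962, -0.247, 0.112], [-0.245, -0.969, -0.033], [0.117, 0.004, -0.993]]
force: [4.0, -2.1, 0.9]
opening: 0.166
gripper_force: 39.1
time: 8.6
tool_pos: [0.5487, -0.3694, 0.1855]
eef_rot: [[0.963, -0.247, 0.103], [-0.246, -0.969, -0.03], [0.108, 0.004, -0.994]]
force: [5.0, -3.1, 0.8]
opening: 0.166
gripper_force: 39.1
```

```bash
python3 -m creep '[[1,[0.001,0,-0.006],[0.002,0.006,0]],[1,[0,0,0],[0,0,0]],[1,[0,0,0],[0,0,0]]]'
python3 - <<'E'
from h import *
import time
F=[]
for i in range(4): env.capture("side");F.append(env.state()["force"])
print(np.round(F,2),env.state()["tool_pos"],env.state()["moment"])
E
```

```text
time: 8.9
tool_pos: [0.5492, -0.3695, 0.1838]
eef_rot: [[0.964, -0.247, 0.094], [-0.246, -0.969, -0.027], [0.098, 0.003, -0.995]]
force: [5.4, -3.3, 1.6]
opening: 0.168
gripper_force: 39.1
[[ 4.48 -2.64  0.22]
 [ 5.53 -2.81  0.55]
 [ 5.37 -4.    0.65]
 [ 5.44 -3.05  0.79]] [ 0.54913794 -0.36947576  0.18384781] [-0.43119099 -0.77425418  0.09765996]
```

```bash
python3 -m creep '[[1,[0.004,-0.001,0],[0,0,0]],[1,[0,0,0],[0,0,0]],[1,[0,0,0],[0,0,0]]]'
python3 -m creep '[[1,[0.001,0,-0.006],[0.002,0.006,0]],[1,[0,0,0],[0,0,0]],[1,[0,0,0],[0,0,0]]]'
python3 - <<'E'
from h import *
import cv2
m=env.camera_model("wrist");im=env.capture("wrist");a=env.capture("scene");b=env.capture("side")
cv2.imwrite("pics/c4.png",np.hstack([cv2.resize(a[190:275,240:325],(400,400),interpolation=2),cv2.resize(b[165:250,265:350],(400,400),interpolation=2)]))
print(env.state()["tool_pos"],env.state()["force"])
E
```

```text
time: 9.4
tool_pos: [0.5495, -0.3693, 0.1833]
eef_rot: [[0.965, -0.247, 0.092], [-0.246, -0.969, -0.026], [0.096, 0.002, -0.995]]
force: [2.9, -1.7, -0.0]
opening: 0.165
gripper_force: 39.1
time: 9.7
tool_pos: [0.5499, -0.3694, 0.1814]
eef_rot: [[0.965, -0.247, 0.083], [-0.246, -0.969, -0.023], [0.086, 0.002, -0.996]]
force: [3.3, -2.9, 0.1]
opening: 0.166
gripper_force: 39.1
[ 0.54994048 -0.36934499  0.18141762] [ 3.63938156 -3.2512313  -0.24438604]
```

View pics/c4.png

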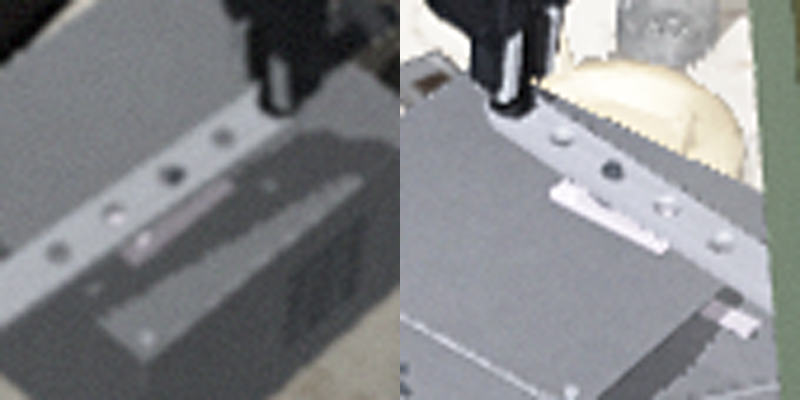

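Hole 3 is dark at (172,175) in the left crop and (612,170) in the right, so the peg has entered it. I'll carry on down, watching the force.

```bash
python3 -m creep '[[1,[0.001,0,-0.006],[0.002,0.006,0]],[1,[0.002,0,-0.006],[0.001,0.006,0]],[1,[0,0,0],[0,0,0]],[1,[0,0,0],[0,0,0]]]'
python3 -m creep '[[1,[0.001,0,-0.006],[0.002,0.006,0]],[1,[0.001,0,-0.006],[0.001,0.006,0]],[1,[0,0,0],[0,0,0]],[1,[0,0,0],[0,0,0]]]'
```

```text
time: 10.25
tool_pos: [0.5509, -0.3693, 0.1777]
eef_rot: [[0.967, -0.247, 0.064], [-0.246, -0.969, -0.018], [0.067, 0.002, -0.998]]
force: [4.2, -2.9, 0.9]
opening: 0.167
gripper_force: 39.1
time: 10.65
tool_pos: [0.5517, -0.3695, 0.1742]
eef_rot: [[0.968, -0.247, 0.046], [-0.247, -0.969, -0.014], [0.048, 0.002, -0.999]]
force: [4.6, -3.1, -0.6]
opening: 0.166
gripper_force: 39.1
```

```bash
python3 -m creep '[[1,[0.002,0,-0.006],[0.002,0.006,0]],[1,[0.002,0,-0.006],[0.001,0.006,0]],[1,[0,0,0],[0,0,0]],[1,[0,0,0],[0,0,0]]]'
python3 -m creep '[[1,[0.001,0,-0.006],[0.002,0.006,0]],[1,[0.001,0,-0.004],[0.001,0.005,0]],[1,[0,0,0],[0,0,0]],[1,[0,0,0],[0,0,0]]]'
```

```text
time: 11.05
tool_pos: [0.5527, -0.3694, 0.1703]
eef_rot: [[0.969, -0.247, 0.026], [-0.247, -0.969, -0.009], [0.028, 0.002, -1.0]]
force: [4.2, -1.6, -0.4]
opening: 0.167
gripper_force: 39.1
time: 11.45
tool_pos: [0.5534, -0.3695, 0.1678]
eef_rot: [[0.969, -0.247, 0.01], [-0.247, -0.969, -0.005], [0.011, 0.002, -1.0]]
force: [4.4, -3.3, 1.0]
opening: 0.166
gripper_force: 39.2
```

```bash
python3 -m creep '[[1,[0,0,-0.003],[0,0.006,0]],[1,[0,0,0],[0,0,0]],[1,[0,0,0],[0,0,0]]]'
python3 -m creep '[[0.7,[0,0,0],[0,0,0]],[0.5,[0,0,0],[0,0,0]],[0.5,[0,0,0],[0,0,0]],[0.5,[0,0,0],[0,0,0]],[0.5,[0,0,0.03],[0,0,0]],[0.5,[0,0,0.08],[0,0,0]],[0.5,[0,0,0.1],[0,0,0]],[0.5,[0,0.03,0.1],[0,0,0]],[0.5,[0,0.03,0.1],[0,0,0]],[0.5,[0,0,0],[0,0,0]],[0.5,[0,0,0],[0,0,0]]]'
python3 - <<'E'
from h import *
import cv2
m=env.camera_model("wrist");im=env.capture("wrist");a=env.capture("scene");b=env.capture("side")
cv2.imwrite("pics/c5.png",np.hstack([cv2.resize(b[150:270,240:360],(400,400),interpolation=2),cv2.resize(im,(533,400))[:,66:466]]))
cv2.imwrite("pics/scene5.png",a)
print(env.state()["tool_pos"],env.state()["force"])
E
```

```text
time: 11.75
tool_pos: [0.5535, -0.3696, 0.1672]
eef_rot: [[0.969, -0.247, 0.001], [-0.247, -0.969, -0.005], [0.002, 0.004, -1.0]]
force: [3.9, -3.3, 0.8]
opening: 0.163
gripper_force: 39.2
time: 12.85
tool_pos: [0.5536, -0.3515, 0.2916]
eef_rot: [[0.969, -0.247, 0.002], [-0.247, -0.969, -0.006], [0.004, 0.005, -1.0]]
force: [-0.6, 0.6, 0.0]
opening: 0.495
gripper_force: 0.0
[ 0.55241678 -0.35102073  0.2879182 ] [-0.17480401  0.7060539   0.44306897]
```

View pics/c5.png

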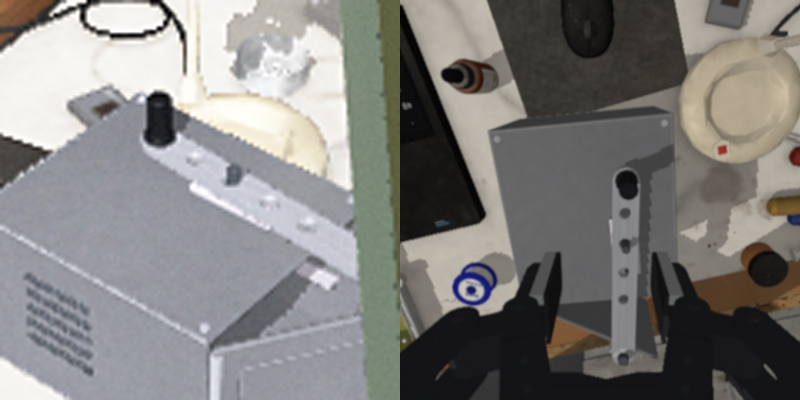

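The bar lies flat with the peg standing up through its third hole ((233,175) in the side crop, next to hole 4 at (195,157)). The door is held open, the gripper is clear and the bystanders are in place.

```bash
python3 -m creep '[[0.5,[0,0,0],[0,0,0]],[0.5,[0,0,0],[0,0,0]]]'; python3 -c "
from workcell import env
print(env.sign_off())"
```

```text
time: 13.2
tool_pos: [0.5528, -0.3513, 0.2884]
eef_rot: [[0.969, -0.247, -0.002], [-0.247, -0.969, -0.003], [-0.001, 0.003, -1.0]]
force: [-0.6, -0.8, 0.2]
opening: 0.497
gripper_force: 0.0
the job is handed in; nothing more can be done
None
```

I handed the job in at 13.2 s: the bar lies flat with the peg through its third hole, the door is held open at about 0.6 rad (from geometry, not measured), the gripper has let go, and the bystanders look undisturbed; the hand-in returned no verdict.

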